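# Close up the bow maker's parts chest

### The job

Close up the plywood parts chest on the bench for the night: with your fingertips, push the two drawers that stand open fully home, and push the raised lid down until it lies shut, without letting it slam. Leave everything else on the bench and in the chest as it is.

Things in the scene. Friction and masses are not known exactly. Their poses are not given: they have to be found in the camera images.
- chest: Birch plywood parts chest fixed to the bench: 155 deep (x) x 420 wide (y) x 100 high without lid. Origin: centre of its underside, on the bench; x points from front to back, away from the robot, y left, z up. Three drawers side by side below (bay centres y = 136, 0, -136), an open till above (floor 70, rim 100 above the bench); lid hinged along the back rim. Sizes in mm throughout.
- drawer_1 (a joint): one of three like drawers (starts pulled out 45 to 70; its bay varies): how far it is out, in m; 0 = fully home, front flush with the chest's front; travel 0.100. Slides along the chest's x; friction about 1.5 N, no spring, stays where it is left, hard stop at 0.
- drawer_1_front (a point): centre of the outer (robot-side) face of that drawer's front; moves with it, axes as the chest's, 37 above the bench. The face is upright, 126 wide x 48 high x 10 thick (13 to 61 above the bench), no handle, a half-round finger notch of radius 14 in the middle of its top edge.
- drawer_2 (a joint): one of three like drawers (starts pulled out 45 to 70; its bay varies): how far it is out, in m; 0 = fully home, front flush with the chest's front; travel 0.100. Slides along the chest's x; friction about 1.5 N, no spring, stays where it is left, hard stop at 0.
- drawer_2_front (a point): centre of the outer (robot-side) face of that drawer's front; moves with it, axes as the chest's, 37 above the bench. The face is upright, 126 wide x 48 high x 10 thick (13 to 61 above the bench), no handle, a half-round finger notch of radius 14 in the middle of its top edge.
- drawer_3 (a joint): one of three like drawers (starts shut; the glass jar stands in front of it; its bay varies): how far it is out, in m; 0 = fully home, front flush with the chest's front; travel 0.100. Slides along the chest's x; friction about 1.5 N, no spring, stays where it is left, hard stop at 0.
- drawer_3_front (a point): centre of the outer (robot-side) face of that drawer's front; moves with it, axes as the chest's, 37 above the bench. The face is upright, 126 wide x 48 high x 10 thick (13 to 61 above the bench), no handle, a half-round finger notch of radius 14 in the middle of its top edge.
- lid (a joint): angle of the chest's lid, rad: 0 = shut, lying on the rim; it grows as the front edge swings up and back (starts at about 0.95 to 1.25). Stiff friction hinge of about 0.65 N m: it stays at any angle; pushing it down near its front edge takes about 2 to 5 N. Stops hard at 0.
- lid_hinge (a point): middle of the lid's hinge line, on the back rim of the chest (77.5 behind the chest's origin, 100 above the bench); the hinge line runs along the chest's y. The lid is a plain board 163 long from hinge to front edge, 420 wide, 10 thick; its underside passes through the hinge line. This point turns with the lid.
- lid_edge (a point): middle of the lid's free front edge, on its outer (upper) face, 163 from the hinge line; with the lid shut it is 110 above the bench and 8 in front of the chest's front.
- glue_pot: small glass jar with a steel screw cap, 42 diameter x 52 high, standing on the bench in front of the drawer that is already shut; origin: centre of its underside (mm); leave it alone
- finger_plane: brass thumb plane, 46 x 20 x about 20 high, lying in the till of the chest; origin: centre of its underside (mm); leave it alone
- frog: black bow frog, 48 x 12 x 18 high, lying in the till of the chest; origin: centre of its underside (mm); leave it alone
- shellac: amber glass bottle, 68 diameter x 125 high, on the bench to the right of the chest; origin: centre of its underside (mm); leave it alone
- squeeze_bottle: white plastic bottle, 42 diameter x 100 high, on the bench to the left of the chest; origin: centre of its underside (mm); leave it alone
- block_plane: steel block plane, 150 x 46 x about 45 high, on the bench to the front left; origin: centre of its underside (mm); leave it alone
- screwdriver: screwdriver with a wooden handle, lying on the bench to the front right; origin: centre of its underside (mm); leave it alone

How it is judged:
At the end, for the whole second after the job is handed in: All three drawers are home (within 5 mm of flush), the lid is shut (within 0.025 rad, about 4 mm at its front edge), and the things around and in the chest stand still (value of joint each of drawer_1, drawer_2, drawer_3 below 0.005 m and value of joint lid below 0.025 rad and linear speed of each of glue_pot, finger_plane, frog, shellac, squeeze_bottle, block_plane, screwdriver below 0.02 m/s); the robot touches nothing.
It fails at once if the lid is let slam (faster than 3 rad/s) (velocity of joint lid below -3 rad/s).
It fails at once if the lid is lifted further open, or a drawer pulled out, instead of being pushed shut (value of joint lid above 1.4 rad or value of joint any of drawer_1, drawer_2 above 0.085 m or value of joint drawer_3 above 0.02 m).
It fails at once if the arm or the gripper's body, instead of the fingers, pushes on something (over 15 N) (contact force between the arm and anything else above 15 N).
It fails at once if something in the till or the glass jar is pushed, lifted, carried or tipped (over 25 mm or 0.5 rad) (distance of any of finger_plane, frog, glue_pot from where it was at the start of the episode above 0.025 m or angle between any of finger_plane, frog, glue_pot's own z axis and vertical above 0.5 rad).
It fails at once if something else on the bench is pushed, lifted, carried or tipped (over 25 mm or 0.5 rad) (distance of any of shellac, squeeze_bottle, block_plane, screwdriver from where it was at the start of the episode above 0.025 m or angle between any of shellac, squeeze_bottle, block_plane, screwdriver's own z axis and vertical above 0.5 rad).
It also fails if it takes over 54 s, if anything falls off the work surface, if the arm or the gripper's body presses on something with over 40 N, if the wrist force passes 120 N, or if a joint passes its speed limit or range.

### The arm

A 7-joint arm with a two-finger parallel gripper is mounted at the origin on the work surface. World frame = base frame: x ahead of the robot, y to its left, z up, the work surface at z = 0. Lengths are in m, angles in rad, forces in N, time in s.
With the tool pointing down it reaches from about 0.4 to 0.875 m from the base axis. Payload 4.4 kg.
Tool frame: the origin (TCP) lies midway between the tips of the shut fingers; the grasp point (between the pads) lies 19 mm behind it; z points along the fingers, y is the line along which they close (so a half turn about z gives the same grasp; the last joint's range is limited). The gripper opens to 85 mm and grips with 20 to 120 N. Pads are 22 mm wide; open, the fingers measure 114 mm over their backs; the gripper's body (76 mm by 85 mm) begins 54 mm behind the grasp point. The pads swing forward as they close: fully open they stand 13 mm farther back than shut.
Start: joints at [-1.321, 0.628, 0.038, 1.517, -0.027, 0.996, -0.02], TCP at [0.202, 0.618, 0.231] pointing down, gripper open.
Joint ranges: [-3.06, 3.06], [-0.37, 2.12], [-1.25, 1.32], [0.18, 2.47], [-1.1, 4.24], [0.23, 1.98], [-2.94, 2.94]. Speed limits (rad/s): [2.57, 2.57, 3.14, 3.14, 3.14, 3.14, 3.14].

### API

Orientations are given as a unit quaternion [w, x, y, z].
In Python, from bench import arm, viewer, workorder gives the robot as it stands.
- The arm moves only by the tool play_rows, never from a script. Its arguments are lists of equal length, an entry for each row: "travel": the shift along the world's x, y, z scaled (see below), a list of three; "turn": the turn, a rotation vector about the world's x, y, z scaled (see below), a list of three. A call has 1 to 8 rows; each row is the pose to reach, as a shift and turn from the pose commanded when the call began; what a row does not reach only later rows make up. The controller multiplies each number of a shift by 15 cm and each number of a turn by 0.5 rad. A row lasts 1/12 s, in which the tool goes at most 41.7 mm and 7.16 degrees, less where a joint would pass 70% of its speed; a pose out of reach is approached as far as the arm can. A call with a number of a shift or a turn outside -1 to 1 is refused whole. A call with a gripper value outside its range is refused whole. "hand" is the closure, from 0 (fully open) to 1 (shut), set as the call begins (left out, the last holds). The fingers move at their own pace and stop on an object; "grip_force" is the grip in N (left out, the last holds). Time passes only in rows, so rows that repeat a pose let the fingers close. It gives the time, the measured TCP pose, the force, the opening and the grip force at its end, in the units of the state.
- arm.observe(): the state, without advancing time (a new reading comes with each control period).
- viewer.capture(name): name is "side" or "top"; returns the picture (384x512x3 uint8, blue, green, red); there is no depth.
- viewer.camera_params(name): a dict with "fx", "fy", "cx", "cy" (pixels), "R" (3x3) and "t" (3): a world point X has camera coordinates R X + t. Camera axes: x right, y down, z forward; pixel columns grow to the right and rows downward; lengths in m; the calibration is good to about 2 mm. A picture is of the moment at which its call begins. camera_params takes no time and is no camera call.
- workorder.close_job(): hands the job in; it is judged then, once.
The state is a dict: "time": time; "joint_pos": joint angles; "qvel": joint speeds; "joint_efforts": joint torques, N m; "tool_pos": TCP position; "eef_rot": TCP orientation; "force": force on the tool from outside, world axes, zero at the start; "moment": the same for the moment, N m; "grip_width": finger opening in m; "gripper_force": force on a finger pad.
Only numpy, scipy, OpenCV 4.12 (cv2) and the standard library are available. Lean on these libraries where they do the work, as an engineer would, in place of code of your own. Each camera call takes 0.05 s, during which the arm holds its last target. There are 200 camera calls.

## Working session

There is one attempt and no reset: what is moved stays moved. The work goes in short steps, Python scripts to look and compute and a tool call to move; the robot and the scene stay as the last step left them, time stands still between calls to the robot, and variables do not carry over. Pictures are saved under pics/ and viewed, at most 10 in all, crops included, and the job is handed in when it is done.

Besides the shell and the picture viewer there is one more tool, called by a JSON object that holds its "fn" and its "kwargs". play_rows: Moves the arm, as the interface text tells. Shifts and turns lie within -1 to 1; 1 stands for 15 cm of shift or 0.5 rad of turn. Its arguments: {"type":"object","properties":{"travel":{"type":"array","items":{"type":"array","items":{"type":"number"}}},"turn":{"type":"array","items":{"type":"array","items":{"type":"number"}}},"hand":{"type":"number"},"grip_force":{"type":"number"}},"required":["travel","turn"]}

```bash
mkdir -p pics
python3 - <<'E'
from bench import arm, viewer, workorder
import cv2
for n in("side","top"):
    cv2.imwrite(f"pics/{n}0.png",cv2.resize(viewer.capture(n),None,fx=1.5,fy=1.5,interpolation=cv2.INTER_CUBIC))
    print(n,viewer.camera_params(n))
print(arm.observe())
E
```

```text
side {'fx': 423.0855095966372, 'fy': 423.0855095966372, 'cx': 250.72023658028, 'cy': 192.6468931096323, 'R': array([[-0.65394525, -0.75647747,  0.00987132],
       [-0.4746185 ,  0.40005841, -0.78402203],
       [ 0.5891459 , -0.51739259, -0.6206545 ]]), 't': array([0.36569248, 0.34106547, 1.07245341])}
top {'fx': 422.7702721233686, 'fy': 422.7702721233686, 'cx': 255.86763583837995, 'cy': 196.66230319614894, 'R': array([[-0.01569936, -0.99983606,  0.00902179],
       [-0.98819632,  0.0141402 , -0.15253883],
       [ 0.15238625, -0.01131006, -0.9882563 ]]), 't': array([-4.45589182e-04,  5.36028203e-01,  1.35619970e+00])}
{'time': 0.1, 'joint_pos': array([-1.3207852 ,  0.62928124,  0.03842898,  1.51825522, -0.02701335,
        0.99631767, -0.01999877]), 'qvel': array([ 0.00106686, -0.00204847,  0.0011015 , -0.00459709, -0.00015836,
        0.00178811, -0.00083427]), 'joint_efforts': array([ 2.61329034e-03, -5.64538300e+01,  1.23037174e+00, -1.93975818e+01,
        1.13054953e-02,  5.40507637e-03, -8.10404202e-06]), 'tool_pos': array([0.20166557, 0.61733284, 0.23046696]), 'eef_rot': array([-1.37860730e-04,  1.57246645e-01,  9.87558976e-01, -8.61169375e-04]), 'force': array([ 0.1894426 ,  0.45530475, -0.96929023]), 'moment': array([-0.01112863,  0.0172011 ,  0.11048925]), 'gripper_force': 0.0, 'grip_width': 0.08530249343215375}
```

View pics/side0.png

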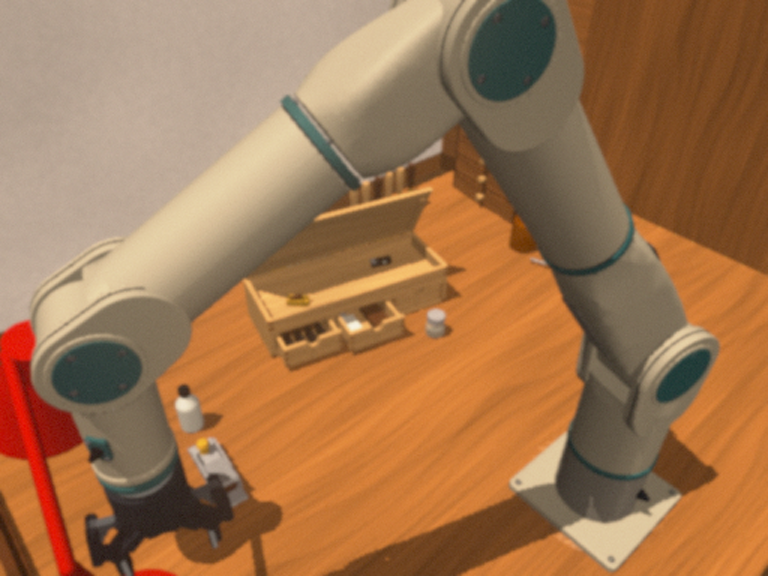

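View pics/top0.png

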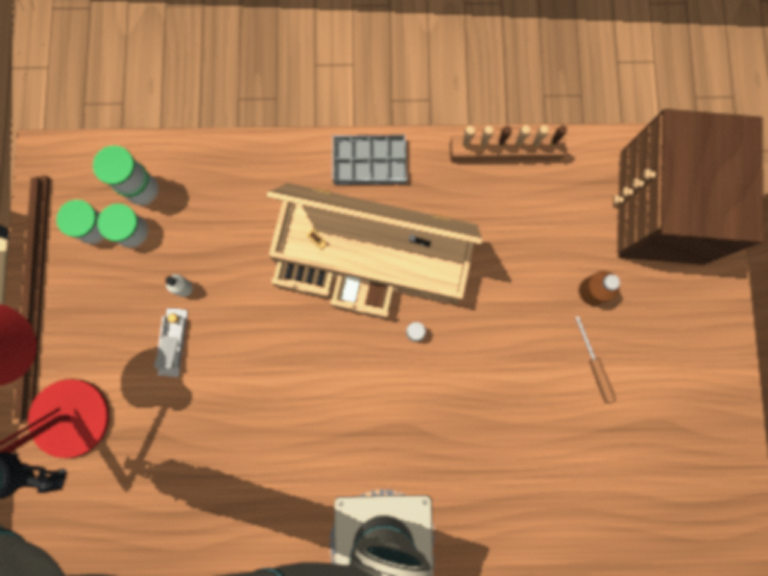

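The side view shows the lid raised, with the left and middle drawers open and the jar at side px (436,323). In the top view (1.5x) the chest spans about (270..480, 185..300), turned clockwise, and the jar is at (416,330). I'll enlarge the chest.

Run:
```python
from bench import viewer
import cv2
im=viewer.capture("top")[115:225,170:330]
cv2.imwrite("pics/topc.png",cv2.resize(im,None,fx=5,fy=5,interpolation=cv2.INTER_CUBIC))
```

```text
(no output)
```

View pics/topc.png

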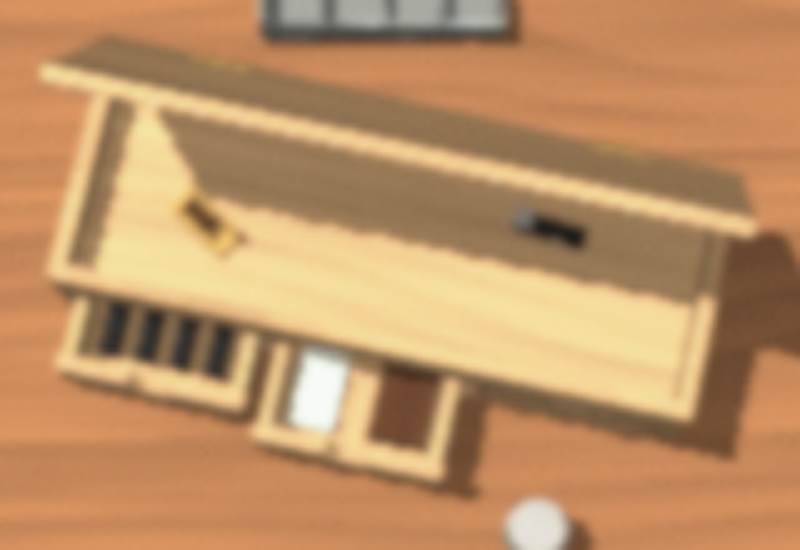

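The crop (px/5 + (170,115)) shows these points:
- Front rim corners (50,278) and (693,418).
- Left drawer's top front corners (60,370) and (243,412); middle drawer's (253,437) and (440,480).
- Lid edge from (42,68) to (757,225).
- Jar cap (537,525), plane (210,222), frog (550,227).

```bash
cat > h.py <<'E'
import numpy as np
from bench import arm, viewer, workorder
from scipy.optimize import least_squares
cam={n:viewer.camera_params(n) for n in("side","top")}
def proj(n,X):
    c=cam[n];p=np.atleast_2d(X)@np.array(c["R"]).T+c["t"]
    return np.c_[c["fx"]*p[:,0]/p[:,2]+c["cx"],c["fy"]*p[:,1]/p[:,2]+c["cy"]]
def back(n,uv,z):
    c=cam[n];R=np.array(c["R"]);C=-R.T@c["t"]
    d=R.T@np.array([(uv[0]-c["cx"])/c["fx"],(uv[1]-c["cy"])/c["fy"],1])
    return C+d*(z-C[2])/d[2]
def w(p,q):
    c,s=np.cos(p[2]),np.sin(p[2]);q=np.atleast_2d(q)
    return np.c_[p[0]+c*q[:,0]-s*q[:,1],p[1]+s*q[:,0]+c*q[:,1],q[:,2]]
def lidpt(a,r,y,t): # r along lid, t above underside
    return [.0775-r*np.cos(a)+t*np.sin(a),y,.1+r*np.sin(a)+t*np.cos(a)]
E
python3 - <<'E'
from h import *
f=lambda L:np.array(L)/5+[169.6,114.6]
ob=f([[50,278],[693,418],[60,370],[243,412],[253,437],[440,480],[43,70],[756,226]])
def m(p):
    a=p[3]
    return w(p,[[-.0775,.21,.1],[-.0775,-.21,.1],[-.0775-p[4],.199,.061],[-.0775-p[4],.073,.061],[-.0775-p[5],.063,.061],[-.0775-p[5],-.063,.061],lidpt(a,.163,.21,.005),lidpt(a,.163,-.21,.005)])
r=least_squares(lambda p:(proj("top",m(p))-ob).ravel(),[.6,0,0,1.1,.06,.06],loss="soft_l1")
p=r.x;print("pose",p.round(4));print((proj("top",m(p))-ob).round(1).tolist())
print(m(p).round(3).tolist())
for n,uv,z in(("jar",[537,525],.052),("plane",[210,222],.09),("frog",[550,227],.088)):print(n,back("top",f(uv),z).round(3))
print("squeeze",back("top",np.array([173,280])/1.5,.1),"blockpl",back("top",np.array([172,325])/1.5,.03))
s=proj("side",m(p))*1.5;print("side",s.round(0).tolist())
E
```

```text
pose [ 0.6433  0.0129 -0.2335  1.1333  0.0523  0.0678]
[[-0.3, -0.2], [0.0, 0.1], [-0.9, -0.0], [0.1, -0.1], [0.0, 0.2], [0.5, -0.1], [-0.1, 0.1], [0.6, 0.0]]
[[0.616, 0.235, 0.1], [0.519, -0.173, 0.1], [0.563, 0.237, 0.061], [0.534, 0.114, 0.061], [0.516, 0.108, 0.061], [0.487, -0.015, 0.061], [0.704, 0.214, 0.25], [0.607, -0.194, 0.25]]
jar [ 0.458 -0.076  0.052]
plane [0.654 0.133 0.09 ]
frog [ 0.648 -0.087  0.088]
squeeze [0.56526855 0.43661348 0.1       ] blockpl [0.47759864 0.45803444 0.03      ]
side [[267.0, 321.0], [448.0, 265.0], [284.0, 351.0], [342.0, 331.0], [350.0, 334.0], [404.0, 316.0], [244.0, 235.0], [431.0, 187.0]]
```

{"fn": "play_rows", "kwargs": {"travel": [[0.1, -0.16, 0], [0.2, -0.32, 0], [0.3, -0.48, 0], [0.4, -0.64, 0], [0.5, -0.8, 0], [0.6, -0.96, 0]], "turn": [[0, 0, 0.03], [0, 0, 0.06], [0, 0, 0.09], [0, 0, 0.12], [0, 0, 0.16], [0, 0, 0.16]], "hand": 1}}

```text
time: 0.65
tool_pos: [0.2923, 0.4725, 0.2311]
eef_rot: [-0.0, 0.117, 0.993, -0.0]
force: [0.6, -0.1, 0.1]
grip_width: 0.0124
gripper_force: 0.0
```

{"fn": "play_rows", "kwargs": {"travel": [[0.1, -0.16, 0], [0.2, -0.32, 0], [0.3, -0.48, 0], [0.4, -0.64, 0], [0.5, -0.8, 0], [0.6, -0.96, 0]], "turn": [[-0.02, -0.1, 0], [-0.05, -0.2, 0], [-0.07, -0.3, 0], [-0.1, -0.4, 0], [-0.12, -0.5, 0], [-0.14, -0.58, 0]]}}

```text
time: 1.15
tool_pos: [0.3819, 0.3289, 0.2313]
eef_rot: [0.148, 0.116, 0.982, -0.018]
force: [0.5, 0.8, -0.5]
grip_width: -0.0
gripper_force: 0.0
```

{"fn": "play_rows", "kwargs": {"travel": [[0.1, -0.16, 0], [0.2, -0.32, 0], [0.3, -0.48, 0], [0.4, -0.64, 0], [0.5, -0.8, 0], [0.6, -0.96, 0]], "turn": [[0, 0, 0], [0, 0, 0], [0, 0, 0], [0, 0, 0], [0, 0, 0], [0, 0, 0]]}}

```text
time: 1.65
tool_pos: [0.4722, 0.1847, 0.2313]
eef_rot: [0.147, 0.116, 0.982, -0.018]
force: [-0.5, 1.2, 0.1]
grip_width: 0.0003
gripper_force: 0.0
```

{"fn": "play_rows", "kwargs": {"travel": [[0, 0, -0.2], [0, 0, -0.4], [0, 0, -0.6], [0, 0, -0.8], [0, 0, -0.95], [0, 0, -0.95]], "turn": [[0, 0, 0], [0, 0, 0], [0, 0, 0], [0, 0, 0], [0, 0, 0], [0, 0, 0]]}}

```text
time: 2.15
tool_pos: [0.4718, 0.1799, 0.1068]
eef_rot: [0.148, 0.116, 0.982, -0.027]
force: [-0.2, -0.6, -0.4]
grip_width: -0.0
gripper_force: 0.0
```

{"fn": "play_rows", "kwargs": {"travel": [[0, 0, -0.1], [0, 0, -0.2], [0, 0, -0.3], [0, 0, -0.36], [0, 0, -0.36], [0, 0, -0.36]], "turn": [[0, 0, 0], [0, 0, 0], [0, 0, 0], [0, 0, 0], [0, 0, 0], [0, 0, 0]]}}

```text
time: 2.65
tool_pos: [0.4718, 0.1798, 0.0535]
eef_rot: [0.148, 0.116, 0.982, -0.028]
force: [-0.6, -0.1, -0.1]
grip_width: -0.0001
gripper_force: 0.0
```

```bash
cat >> h.py <<'E'
P=[.6433,.0129,-.2335]
def st():
    s=arm.observe();t=s["tool_pos"];d=t[:2]-P[:2];c,n=np.cos(P[2]),np.sin(P[2])
    print("t",round(s["time"],2),"tcp",t.round(4),"chest",round(c*d[0]+n*d[1],4),round(-n*d[0]+c*d[1],4),"f",s["force"].round(1))
E
python3 - <<'E'
from h import *
import cv2
st()
cv2.imwrite("pics/s1.png",cv2.resize(viewer.capture("side")[100:290,120:360],None,fx=3,fy=3))
E
```

```text
t 2.65 tcp [0.4718 0.1798 0.0535] chest -0.2055 0.1227 f [-0.6 -0.1 -0.1]
```

View pics/s1.png

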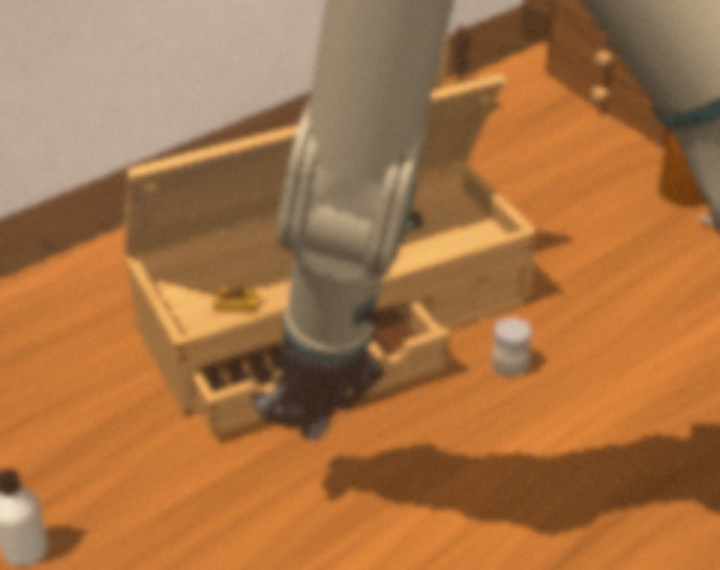

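The fingertips are in front of the left drawer with clear space around them. Next I lower them and push.

{"fn": "play_rows", "kwargs": {"travel": [[0, 0, -0.06], [0, 0, -0.13], [0.1, -0.025, -0.13], [0.2, -0.05, -0.13], [0.3, -0.07, -0.13], [0.36, -0.085, -0.13]], "turn": [[0, 0, 0], [0, 0, 0], [0, 0, 0], [0, 0, 0], [0, 0, 0], [0, 0, 0]]}}

```text
time: 3.2
tool_pos: [0.5284, 0.1669, 0.0357]
eef_rot: [0.15, 0.117, 0.981, -0.027]
force: [-0.2, -0.5, -0.3]
grip_width: 0.0
gripper_force: 0.0
```

```bash
python3 -c "
from h import *
st();s=arm.observe();print(s['joint_pos'].round(2),s['eef_rot'].round(3))"
```

```text
t 3.2 tcp [0.5284 0.1669 0.0357] chest -0.1475 0.1233 f [-0.2 -0.5 -0.3]
[-0.45  0.76 -0.06  2.16  1.54  0.26 -0.67] [ 0.15   0.117  0.981 -0.027]
```

{"fn": "play_rows", "kwargs": {"travel": [[0.06, -0.014, 0], [0.12, -0.028, 0], [0.18, -0.042, 0], [0.24, -0.056, 0], [0.3, -0.07, 0], [0.34, -0.08, 0]], "turn": [[0, 0, 0], [0, 0, 0], [0, 0, 0], [0, 0, 0], [0, 0, 0], [0, 0, 0]]}}

```text
time: 3.7
tool_pos: [0.5777, 0.1552, 0.0354]
eef_rot: [0.149, 0.117, 0.982, -0.027]
force: [-2.1, -0.6, 0.3]
grip_width: 0.0001
gripper_force: 0.9
```

```bash
python3 -c "
from h import *
st();s=arm.observe();print(s['joint_pos'].round(2),s['eef_rot'].round(3))"
```

```text
t 3.7 tcp [0.5777 0.1552 0.0354] chest -0.0967 0.1232 f [-2.1 -0.6  0.3]
[-0.34  0.78 -0.12  2.04  1.29  0.3  -0.33] [ 0.149  0.117  0.982 -0.027]
```

Pushing at about 2 N. I'll continue gently to the stop.

{"fn": "play_rows", "kwargs": {"travel": [[0.02, -0.005, 0], [0.04, -0.01, 0], [0.06, -0.014, 0], [0.06, -0.014, 0], [0.06, -0.014, 0]], "turn": [[0, 0, 0], [0, 0, 0], [0, 0, 0], [0, 0, 0], [0, 0, 0]]}}

```text
time: 4.12
tool_pos: [0.5863, 0.1531, 0.0346]
eef_rot: [0.148, 0.117, 0.982, -0.027]
force: [-0.1, 0.2, -0.6]
grip_width: -0.0003
gripper_force: 0.0
```

{"fn": "play_rows", "kwargs": {"travel": [[0.01, -0.003, 0], [0.02, -0.005, 0], [0.02, -0.005, 0]], "turn": [[0, 0, 0], [0, 0, 0], [0, 0, 0]]}}

```text
time: 4.37
tool_pos: [0.5871, 0.1531, 0.034]
eef_rot: [0.147, 0.116, 0.982, -0.027]
force: [-5.7, 1.0, 4.4]
grip_width: -0.0002
gripper_force: 3.0
```

```bash
python3 -c "
from h import *
st()"
```

```text
t 4.37 tcp [0.5871 0.1531 0.034 ] chest -0.0871 0.1234 f [-5.7  1.   4.4]
```

The stop is reached: the force rose to 5.7 N, and the position matches flush. I back off and move over to the middle drawer.

{"fn": "play_rows", "kwargs": {"travel": [[-0.12, 0.03, 0], [-0.24, 0.06, 0], [-0.36, 0.09, 0], [-0.48, 0.115, 0], [-0.6, 0.145, 0], [-0.66, 0.16, 0]], "turn": [[0, 0, 0], [0, 0, 0], [0, 0, 0], [0, 0, 0], [0, 0, 0], [0, 0, 0]]}}

```text
time: 4.87
tool_pos: [0.4878, 0.1774, 0.0343]
eef_rot: [0.147, 0.115, 0.982, -0.027]
force: [0.2, -0.3, -0.3]
grip_width: 0.0
gripper_force: 0.0
```

{"fn": "play_rows", "kwargs": {"travel": [[-0.03, -0.14, 0], [-0.07, -0.28, 0], [-0.1, -0.42, 0], [-0.13, -0.56, 0], [-0.17, -0.7, 0], [-0.17, -0.7, 0]], "turn": [[0, 0, 0], [0, 0, 0], [0, 0, 0], [0, 0, 0], [0, 0, 0], [0, 0, 0]]}}

```text
time: 5.37
tool_pos: [0.4629, 0.066, 0.0342]
eef_rot: [0.147, 0.119, 0.981, -0.03]
force: [-1.2, -1.2, 0.8]
grip_width: -0.0004
gripper_force: 0.0
```

```bash
python3 -c "
from h import *
st();s=arm.observe();print(s['joint_pos'].round(2),s['eef_rot'].round(3))"
```

```text
t 5.37 tcp [0.4629 0.066  0.0342] chest -0.1878 0.0099 f [-1.2 -1.2  0.8]
[-0.15  0.75 -0.27  2.4   2.12  0.43 -1.12] [ 0.147  0.119  0.981 -0.03 ]
```

{"fn": "play_rows", "kwargs": {"travel": [[0.08, -0.019, 0], [0.16, -0.038, 0], [0.24, -0.057, 0], [0.31, -0.074, 0], [0.38, -0.09, 0], [0.45, -0.107, 0], [0.52, -0.124, 0], [0.58, -0.138, 0]], "turn": [[0, 0, 0], [0, 0, 0], [0, 0, 0], [0, 0, 0], [0, 0, 0], [0, 0, 0], [0, 0, 0], [0, 0, 0]]}}

```text
time: 6.03
tool_pos: [0.5518, 0.0509, 0.0343]
eef_rot: [0.148, 0.116, 0.982, -0.027]
force: [-2.6, -0.7, 0.8]
grip_width: -0.0002
gripper_force: 1.0
```

```bash
python3 -c "
from h import *
st()"
```

```text
t 6.03 tcp [0.5518 0.0509 0.0343] chest -0.0978 0.0158 f [-2.6 -0.7  0.8]
```

{"fn": "play_rows", "kwargs": {"travel": [[0.02, -0.005, 0], [0.04, -0.01, 0], [0.06, -0.014, 0], [0.06, -0.014, 0], [0.06, -0.014, 0]], "turn": [[0, 0, 0], [0, 0, 0], [0, 0, 0], [0, 0, 0], [0, 0, 0]]}}

```text
time: 6.45
tool_pos: [0.5608, 0.049, 0.0344]
eef_rot: [0.148, 0.116, 0.982, -0.027]
force: [-0.1, 0.5, 0.0]
grip_width: -0.0003
gripper_force: 0.0
```

{"fn": "play_rows", "kwargs": {"travel": [[0.01, -0.003, 0], [0.02, -0.005, 0], [0.02, -0.005, 0]], "turn": [[0, 0, 0], [0, 0, 0], [0, 0, 0]]}}

```text
time: 6.7
tool_pos: [0.5619, 0.0488, 0.034]
eef_rot: [0.147, 0.116, 0.982, -0.027]
force: [-4.9, 0.3, 2.8]
grip_width: -0.0002
gripper_force: 2.5
```

```bash
python3 -c "
from h import *
st()"
```

```text
t 6.7 tcp [0.5619 0.0488 0.034 ] chest -0.0875 0.0161 f [-4.9  0.3  2.8]
```

Both drawers are home. I retreat, rise, and bring the tool upright.

{"fn": "play_rows", "kwargs": {"travel": [[-0.12, 0.03, 0], [-0.24, 0.06, 0], [-0.36, 0.09, 0.05], [-0.45, 0.11, 0.25], [-0.45, 0.11, 0.45], [-0.45, 0.11, 0.65], [-0.45, 0.11, 0.85], [-0.45, 0.11, 1]], "turn": [[0, 0, 0], [0, 0, 0], [0, 0, 0], [0, 0, 0], [0.03, 0.12, 0], [0.06, 0.24, 0], [0.09, 0.36, 0], [0.12, 0.48, 0]]}}

```text
time: 7.37
tool_pos: [0.5049, 0.0445, 0.1091]
eef_rot: [0.114, 0.123, 0.985, -0.048]
force: [0.2, -1.0, -0.3]
grip_width: -0.0002
gripper_force: 0.0
```

{"fn": "play_rows", "kwargs": {"travel": [[0, 0, 0.15], [0, 0, 0.35], [0, 0, 0.55], [0, 0, 0.75], [0, 0, 0.95], [0, 0, 1]], "turn": [[0.02, 0.1, 0], [0.02, 0.1, 0], [0.02, 0.1, 0], [0.02, 0.1, 0], [0.02, 0.1, 0], [0.02, 0.1, 0]]}}

```text
time: 7.87
tool_pos: [0.5079, 0.0452, 0.2633]
eef_rot: [0.093, 0.124, 0.987, -0.045]
force: [0.5, -0.2, -0.2]
grip_width: -0.0002
gripper_force: 0.0
```

Run:
```python
from h import *
st();s=arm.observe();print(s['joint_pos'].round(2),s['eef_rot'].round(3))
for a in(1.133,1,.8,.6,.4,.2,0):
    q=np.array(lidpt(a,.148,0.01,.01))+[.011,0,0];print(a,w(P,q).round(4),q.round(3))
```

```text
t 7.87 tcp [0.5079 0.0452 0.2633] chest -0.1392 0.0001 f [ 0.5 -0.2 -0.2]
[ 0.23  0.37 -0.65  1.99  0.56  0.8   0.57] [ 0.093  0.124  0.987 -0.045]
1.133 [[0.6795 0.0146 0.2383]] [0.035 0.01  0.238]
1 [[0.6621 0.0187 0.2299]] [0.017 0.01  0.23 ]
0.8 [[0.6384 0.0243 0.2131]] [-0.007  0.01   0.213]
0.6 [[0.6184 0.0291 0.1918]] [-0.028  0.01   0.192]
0.4 [[0.6029 0.0328 0.1668]] [-0.044  0.01   0.167]
0.2 [[0.5925 0.0353 0.1392]] [-0.055  0.01   0.139]
0 [[0.5877 0.0364 0.11  ]] [-0.06  0.01  0.11]
```

{"fn": "play_rows", "kwargs": {"travel": [[0, 0, 0.15], [0, 0, 0.3], [0, 0, 0.45], [0, 0, 0.45], [0, 0, 0.45], [0, 0, 0.45]], "turn": [[0.06, 0.09, 0], [0.12, 0.18, 0], [0.18, 0.27, 0], [0.22, 0.34, 0], [0.22, 0.34, 0], [0.22, 0.34, 0]]}}

```text
time: 8.37
tool_pos: [0.5053, 0.0437, 0.3253]
eef_rot: [-0.002, 0.124, 0.992, -0.002]
force: [0.1, -0.2, -0.1]
grip_width: 0.0
gripper_force: 0.0
```

{"fn": "play_rows", "kwargs": {"travel": [[0.15, -0.04, 0], [0.3, -0.07, 0], [0.45, -0.1, 0], [0.6, -0.14, 0], [0.75, -0.17, 0], [0.9, -0.2, 0], [0.98, -0.22, 0], [0.98, -0.22, 0]], "turn": [[0, 0, 0], [0, 0, 0], [0, 0, 0], [0, 0, 0], [0, 0, 0], [0, 0, 0], [0, 0, 0], [0, 0, 0]]}}

```text
time: 9.03
tool_pos: [0.6536, 0.011, 0.3239]
eef_rot: [-0.002, 0.124, 0.992, -0.003]
force: [0.6, 0.3, -0.5]
grip_width: 0.0001
gripper_force: 0.0
```

Run:
```python
from h import *
st();s=arm.observe();print(s['joint_pos'].round(2),s['eef_rot'].round(3))
```

```text
t 9.03 tcp [0.6536 0.011  0.3239] chest 0.0104 0.0006 f [ 0.6  0.3 -0.5]
[ 0.31  0.63 -0.68  1.36  0.4   1.29  0.94] [-0.002  0.124  0.992 -0.003]
```

{"fn": "play_rows", "kwargs": {"travel": [[0.12, -0.03, 0], [0.24, -0.06, 0], [0.36, -0.085, 0], [0.36, -0.085, -0.13], [0.36, -0.085, -0.26], [0.36, -0.085, -0.39], [0.36, -0.085, -0.5], [0.36, -0.085, -0.5]], "turn": [[0, 0, 0], [0, 0, 0], [0, 0, 0], [0, 0, 0], [0, 0, 0], [0, 0, 0], [0, 0, 0], [0, 0, 0]]}}

```text
time: 9.7
tool_pos: [0.7028, -0.001, 0.2466]
eef_rot: [-0.006, 0.122, 0.992, -0.003]
force: [-0.4, -0.4, -0.6]
grip_width: 0.0001
gripper_force: 0.0
```

Run:
```python
from h import *
import cv2
st()
cv2.imwrite("pics/s2.png",cv2.resize(viewer.capture("side")[100:290,120:360],None,fx=3,fy=3))
```

```text
t 9.7 tcp [ 0.7028 -0.001   0.2466] chest 0.0611 0.0003 f [-0.4 -0.4 -0.6]
```

View pics/s2.png

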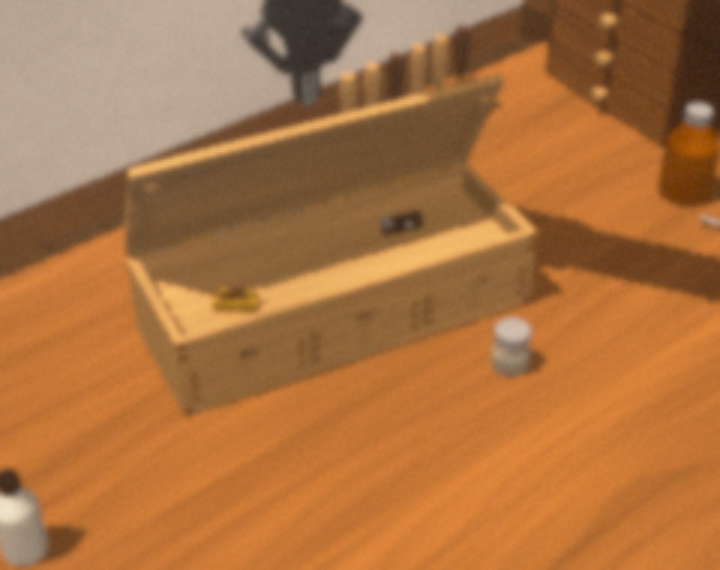

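The drawers sit flush, and the fingertips are behind and above the lid edge (tip at (307,100), edge at about (300,130)). I start the lid arc.

{"fn": "play_rows", "kwargs": {"travel": [[-0.085, 0.02, -0.045], [-0.17, 0.04, -0.07], [-0.22, 0.05, -0.095], [-0.28, 0.07, -0.12], [-0.36, 0.085, -0.17], [-0.44, 0.105, -0.23]], "turn": [[0, 0, 0], [0, 0, 0], [0, 0, 0], [0, 0, 0], [0, 0, 0], [0, 0, 0]]}}

```text
time: 10.25
tool_pos: [0.6421, 0.0149, 0.2197]
eef_rot: [0.002, 0.124, 0.992, -0.002]
force: [0.0, -1.3, 4.3]
grip_width: 0.0002
gripper_force: 1.7
```

Run:
```python
from h import *
st();print(arm.observe()['eef_rot'].round(3))
```

```text
t 10.25 tcp [0.6421 0.0149 0.2197] chest -0.0017 0.0017 f [ 0.  -1.3  4.3]
[ 0.002  0.124  0.992 -0.002]
```

{"fn": "play_rows", "kwargs": {"travel": [[-0.07, 0.02, -0.06], [-0.14, 0.03, -0.13], [-0.2, 0.045, -0.21], [-0.24, 0.055, -0.3], [-0.28, 0.065, -0.39], [-0.31, 0.075, -0.48]], "turn": [[0, 0, 0], [0, 0, 0], [0, 0, 0], [0, 0, 0], [0, 0, 0], [0, 0, 0]]}}

```text
time: 10.75
tool_pos: [0.594, 0.0265, 0.1464]
eef_rot: [-0.0, 0.123, 0.992, -0.002]
force: [-1.7, -0.1, 2.7]
grip_width: -0.0002
gripper_force: 1.3
```

Run:
```python
from h import *
import cv2
st()
cv2.imwrite("pics/s3.png",cv2.resize(viewer.capture("side")[100:290,120:360],None,fx=3,fy=3))
```

```text
t 10.75 tcp [0.594  0.0265 0.1464] chest -0.0512 0.0018 f [-1.7 -0.1  2.7]
```

View pics/s3.png

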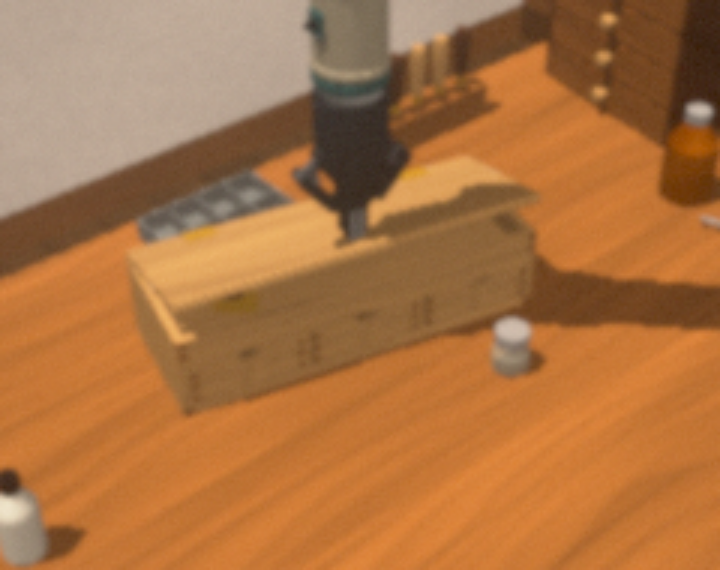

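The lid is following, with the tip at about (355,235) near its front edge. I finish gently.

{"fn": "play_rows", "kwargs": {"travel": [[-0.01, 0.002, -0.05], [-0.02, 0.004, -0.1], [-0.02, 0.005, -0.14], [-0.02, 0.005, -0.17], [-0.02, 0.005, -0.19], [-0.02, 0.005, -0.19]], "turn": [[0, 0, 0], [0, 0, 0], [0, 0, 0], [0, 0, 0], [0, 0, 0], [0, 0, 0]]}}

```text
time: 11.3
tool_pos: [0.5912, 0.0262, 0.1156]
eef_rot: [-0.002, 0.124, 0.992, -0.002]
force: [-0.2, -1.1, 0.7]
grip_width: -0.0001
gripper_force: 0.0
```

{"fn": "play_rows", "kwargs": {"travel": [[0, 0, -0.01], [0, 0, -0.02], [0, 0, -0.02], [0, 0, -0.02]], "turn": [[0, 0, 0], [0, 0, 0], [0, 0, 0], [0, 0, 0]]}}

```text
time: 11.63
tool_pos: [0.5914, 0.026, 0.1131]
eef_rot: [-0.001, 0.124, 0.992, -0.002]
force: [0.4, -0.4, 0.9]
grip_width: -0.0002
gripper_force: 0.0
```

{"fn": "play_rows", "kwargs": {"travel": [[0, 0, -0.01], [0, 0, -0.02], [0, 0, -0.02], [0, 0, -0.02]], "turn": [[0, 0, 0], [0, 0, 0], [0, 0, 0], [0, 0, 0]]}}

```text
time: 11.97
tool_pos: [0.5912, 0.026, 0.1101]
eef_rot: [-0.001, 0.124, 0.992, -0.002]
force: [-0.3, -0.6, 1.2]
grip_width: 0.0002
gripper_force: 0.7
```

{"fn": "play_rows", "kwargs": {"travel": [[0, 0, -0.01], [0, 0, -0.02], [0, 0, -0.02], [0, 0, -0.02]], "turn": [[0, 0, 0], [0, 0, 0], [0, 0, 0], [0, 0, 0]]}}

```text
time: 12.3
tool_pos: [0.5912, 0.0261, 0.11]
eef_rot: [-0.001, 0.124, 0.992, -0.003]
force: [-6.4, -2.5, 21.4]
grip_width: -0.0002
gripper_force: 11.2
```

The hard stop is felt at z = 0.110 with 21 N. I lift straight off and check.

{"fn": "play_rows", "kwargs": {"travel": [[0, 0, 0.1], [0, 0, 0.3], [0, 0, 0.5], [0, 0, 0.7], [0, 0, 0.9], [0, 0, 1], [0, 0, 1], [0, 0, 1]], "turn": [[0, 0, 0], [0, 0, 0], [0, 0, 0], [0, 0, 0], [0, 0, 0], [0, 0, 0], [0, 0, 0], [0, 0, 0]]}}

```text
time: 12.97
tool_pos: [0.5914, 0.0262, 0.2577]
eef_rot: [-0.001, 0.124, 0.992, -0.002]
force: [-0.5, -0.8, -0.6]
grip_width: 0.0
gripper_force: 0.0
```

Run:
```python
from h import *
import cv2
st()
cv2.imwrite("pics/s4.png",cv2.resize(viewer.capture("side")[100:290,120:360],None,fx=3,fy=3))
```

```text
t 12.97 tcp [0.5914 0.0262 0.2577] chest -0.0536 0.0009 f [-0.5 -0.8 -0.6]
```

View pics/s4.png

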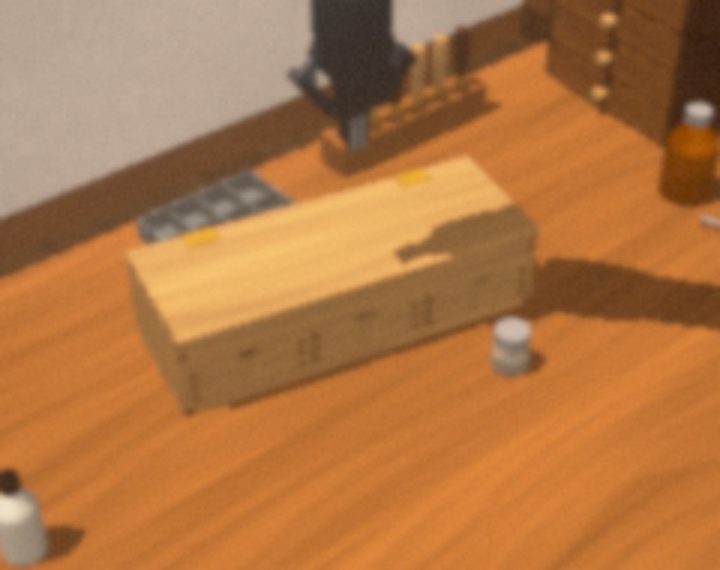

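The lid lies flat, the drawers are flush, the jar is in place at (512,347), and the arm is clear.

```bash
python3 -c "
from bench import workorder
print(workorder.close_job())"
```

```text
the job is handed in; nothing more can be done
None
```

I pushed both open drawers fully home and lowered the lid shut without a slam. The last picture shows the chest closed, nothing else in view moved and the arm clear; the job is handed in, but no verdict came back.

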